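# Set the tilt-and-swivel fixture plate for the next job

### The job

Set the blue fixture plate for deburring: swivel its turntable until the white pointer aims straight at the brass thumb screw (not the black one), and tilt the plate to 30 degrees above level. Handle it gently, without squeezing or forcing it, and leave it standing there by itself; everything else on the bench must stay upright where it is, so keep the plate clear of the tall can and bar beside it as it swings.

Things in the scene. Friction and masses are not known exactly. Their poses are not given: they have to be found in the camera images.
- turntable (a joint): swivel angle of the turntable on the base, rad, range -2.2 to 2.2, positive counter-clockwise seen from above; at 0 the plate reaches out along the base's +x and the pointer lies along the base's -x. Friction (about 0.3 N m) holds it wherever it is left, with no spring.
- tilt (a joint): tilt of the blue plate about its hinge, rad: 0 is level, it grows as the red bar end rises, stops at 0 and 1.35; 30 degrees is 0.524. Friction (about 0.9 N m) holds it wherever it is left, also against its own weight (0.4 kg), with no spring.
- base: black steel base plate, fixed to the worktop, 155 x 230 x 22 mm, with two slots along its x at y = -90 and +90 mm. Origin on the worktop under the turntable's swivel axis, which is vertical; the plate covers x -100 to 55 mm, y -115 to 115 mm. It stands at any yaw within 0.25 rad.
- pivot (a point): point on the swivel axis at the top of the steel turntable disc (120 mm diameter), 45 mm above the worktop. Its axes turn with the disc: x towards the side the plate reaches out to, z up; the white pointer lies along -x, its tip 85 mm from the axis. When it aims at a screw, the screw's y in this frame is 0 and its x negative.
- hinge (a point): middle of the plate's hinge axis, 45 mm behind the swivel axis (pivot's x = -45 mm), 80 mm above the worktop; the axis is level, along pivot's y. Its frame tilts with the plate: x along the plate to the bar, z out of its upper face. The blue plate is 100 mm wide, 10 mm thick and runs from 5 to 145 mm out along x.
- bar (a point): middle of the red grip bar: 14 mm round, parallel to the hinge axis, 68 mm free between two 8 mm brackets. It lies 192 mm out along the plate's x and 5 mm up its z from the hinge axis; 40 mm opening between it and the plate's edge. Frame as point hinge. It can be pinched from above, fingers closing across it, and turns between them. Finger force on the device: under 90 N, so grip with 20 to 30 N
- brass_screw: knurled brass thumb screw, the mark to aim at: 22 mm diameter, 28 mm tall, standing in either slot of the base, about 90 mm from the swivel axis. Origin at the centre of its underside. Fixed.
- black_screw: the same screw in black plastic, in the other slot: not the mark. Fixed.
- spray_can: upright yellow-banded spray can, 44 mm diameter, 190 mm tall, loose, beside the plate's swing path (about 137 mm from the swivel axis). Origin at the centre of its underside. Leave alone.
- setting_bar: upright round steel setting bar, 46 mm diameter foot, 190 mm tall, loose, on the other side of the swing path. Origin at the centre of its underside. Leave alone.
- tool_stand: black slotted steel stand, 70 x 200 mm (x, y), with five turning tool holders upright in it, 165 mm tall in all, heavy, loose. Origin at the centre of its underside. Leave alone.
- stock_bin: blue open bin, 140 x 200 x 60 mm, with bar stock in it, loose. Origin at the centre of its underside. Leave alone.
- scraper: red-handled scraper lying flat along its x, 200 mm long, 28 mm high, loose. Origin under its middle. Leave alone.
- gauge_box: wooden gauge box, 60 x 110 x 35 mm, loose. Origin at the centre of its underside. Leave alone.
- v_block: ground steel V-block, 70 x 50 x 48 mm, loose. Origin at the centre of its underside. Leave alone.

How it is judged:
At the end, for the whole second after the job is handed in: The plate stands still at 30 degrees above level, within 4 degrees (joint tilt 0.454 to 0.594 rad), and the line of the white pointer passes within 7.5 mm of the brass screw's centre, pointer side towards the screw; nothing else on the bench has been shifted by more than 15 mm or tipped (value of joint tilt between 0.454 and 0.594 rad and y of brass_screw in the frame of pivot between -0.0075 and 0.0075 m and x of brass_screw in the frame of pivot below -0.05 m and velocity of joint tilt between -0.03 and 0.03 rad/s and velocity of joint turntable between -0.03 and 0.03 rad/s); the robot touches nothing.
It fails at once if anything else on the bench is shifted by more than 15 mm (distance of any of spray_can, setting_bar, tool_stand, stock_bin, scraper, gauge_box, v_block from where it was at the start of the episode above 0.015 m).
It fails at once if anything else on the bench is tipped (angle between any of spray_can, setting_bar, tool_stand, stock_bin, scraper, gauge_box, v_block's own z axis and vertical above 0.2 rad).
It fails at once if the fingers load the plate, its bar or the turntable with more than 90 N (contact force between the fingers and base above 90 N).
It also fails if it takes over 42 s, if anything falls off the work surface, if the arm or the gripper's body presses on something with over 40 N, if the wrist force passes 120 N, or if a joint passes its speed limit or range.

### The arm

A 6-joint arm with a two-finger parallel gripper is mounted at the origin on the work surface. World frame = base frame: x ahead of the robot, y to its left, z up, the work surface at z = 0. Lengths are in m, angles in rad, forces in N, time in s.
With the tool pointing down it reaches from about 0.425 to 0.95 m from the base axis. Payload 3.5 kg.
Tool frame: the origin (TCP) lies between the finger pads; the fingertips stand 19 mm ahead of it and the grasp point (between the pads) is the TCP; z points along the fingers, y is the line along which they close (so a half turn about z gives the same grasp; the last joint's range is limited). The gripper opens to 85 mm and grips with 20 to 120 N. Pads are 22 mm wide; open, the fingers measure 114 mm over their backs; the gripper's body (76 mm by 85 mm) begins 54 mm behind the grasp point. The pads swing forward as they close: fully open they stand 13 mm farther back than shut.
Start: joints at [-1.324, 0.286, 1.577, -0, 1.279, -0.15], TCP at [0.261, -0.623, 0.217] pointing down, gripper open.
Joint ranges: [-2.77, 2.77], [-0.9, 2.22], [0.21, 2.48], [-1.53, 4.67], [0.24, 2.81], [-2.84, 2.84]. Speed limits (rad/s): [2.79, 2.79, 3.14, 3.14, 3.14, 3.14].

### API

Orientations are given as a unit quaternion [x, y, z, w].
In Python, from plant import monitor, eyes, ctrl gives the robot as it stands.
- The arm moves only by the shell command python3 -m handwheel 'ROWS' [FORCE]. ROWS is JSON, a list of rows, each a list of 7 numbers: the shift along the tool's x, y, z in units of 40 cm (1.0 is 40 cm), then the turn, a rotation vector about the tool's x, y, z in units of pi rad (1.0 is pi rad), then the opening, from -1 (shut) to 1 (fully open). A call has 1 to 12 rows; each row is the pose to reach, as a shift and turn from the pose commanded when the call began, along the tool's axes at that moment, turning the shorter way round; what a row does not reach only later rows make up. A row lasts 1/8 s, in which the tool goes at most 62.5 mm and 10.7 degrees, less where a joint would pass 70% of its speed; a pose out of reach is approached as far as the arm can. A call with a number of a shift or a turn outside -1 to 1 is refused whole. A call with a gripper value outside its range is refused whole. The fingers move at their own pace and stop on an object; FORCE is the grip in N (left out, the last holds). Time passes only in rows, so rows that repeat a pose let the fingers close. It gives the time, the measured TCP pose, the force, the opening and the grip force at its end, in the units of the state.
- monitor.get_state(): the state, without advancing time (a new reading comes with each control period).
- eyes.read_camera(name): name is "scene" or "top" or "wrist"; returns the picture (420x560x3 uint8, red, green, blue); there is no depth.
- eyes.camera_params(name): a dict with "K" (3x3 intrinsics, pixels), "k1" (the pictures are not rectified: a ray, as slopes to the right and down, at radius r is drawn at 1 + k1 r^2 times it, then the intrinsics apply), "R" (3x3) and "t" (3): a world point X has camera coordinates R X + t. Camera axes: x right, y down, z forward; pixel columns grow to the right and rows downward; lengths in m; the calibration is good to about 2 mm. A picture is of the moment at which its call begins: read the wrist's pose just before it. camera_params takes no time and is no camera call; for the wrist camera it gives the pose at the moment of the call.
- ctrl.sign_off(): hands the job in; it is judged then, once.
The state is a dict: "time": time; "qpos": joint angles; "dq": joint speeds; "joint_efforts": joint torques, N m; "eef_pos": TCP position; "tcp_rot": TCP orientation; "contact_force": force on the tool from outside, world axes, zero at the start; "wrist_torque": the same for the moment, N m; "opening": opening from 0.0 (shut) to 1.0 (fully open); "finger_force": force on a finger pad.
Only numpy, scipy, OpenCV 4.12 (cv2) and the standard library are available. Lean on these libraries where they do the work, as an engineer would, in place of code of your own. Each camera call takes 0.05 s, during which the arm holds its last target. There are 200 camera calls.

## Working session

There is one attempt and no reset: what is moved stays moved. The work goes in short steps, Python scripts to look and compute and a shell command to move; the robot and the scene stay as the last step left them, time stands still between calls to the robot, and variables do not carry over. Pictures are saved under pics/ and viewed, at most 10 in all, crops included, and the job is handed in when it is done.

```bash
ls; mkdir -p pics; cat > h.py <<'E'
import numpy as np, cv2
from plant import monitor, eyes, ctrl
def snap(cam,name):
    p=eyes.camera_params(cam); im=eyes.read_camera(cam)
    cv2.imwrite('pics/'+name,im[:,:,::-1]); return im,p
def ray(p,u,v):
    K,R,t=map(np.array,(p['K'],p['R'],p['t'])); x=(u-K[0,2])/K[0,0]; y=(v-K[1,2])/K[1,1]
    d=np.array([x,y]);s=d.copy()
    for _ in range(20): s=d/(1+p['k1']*(s@s))
    return -R.T@t, R.T@np.array([s[0],s[1],1])
def onz(p,u,v,z):
    o,d=ray(p,u,v); return o+d*(z-o[2])/d[2]
def proj(p,X):
    K,R,t=map(np.array,(p['K'],p['R'],p['t'])); c=R@np.array(X)+t; s=c[:2]/c[2]; s=s*(1+p['k1']*(s@s))
    return np.array([K[0,0]*s[0]+K[0,2],K[1,1]*s[1]+K[1,2]])
E
python3 - <<'E'
from h import *
for c in('top','scene'):
    im,p=snap(c,c+'0.png'); print(c,p)
print(monitor.get_state())
E
```

```text
pics
top {'K': array([[455.11446236,   0.        , 282.82166241],
       [  0.        , 455.11446236, 207.99999072],
       [  0.        ,   0.        ,   1.        ]]), 'k1': -0.04747832042822881, 'R': array([[-0.02736566, -0.99960351, -0.00662875],
       [-0.98641781,  0.0280779 , -0.16183801],
       [ 0.16195996,  0.00210991, -0.98679507]]), 't': array([0.00301481, 0.57300042, 1.00401709])}
scene {'K': array([[537.88796001,   0.        , 275.56003167],
       [  0.        , 537.88796001, 214.37446795],
       [  0.        ,   0.        ,   1.        ]]), 'k1': -0.1661325314303236, 'R': array([[-0.46745563,  0.88392817, -0.01249917],
       [ 0.69146321,  0.35679024, -0.62815552],
       [-0.55078478, -0.30227755, -0.77798741]]), 't': array([ 0.27960312, -0.33839697,  1.56028072])}
{'time': 0.1, 'qpos': array([-1.32399742e+00,  2.87083029e-01,  1.57804250e+00, -1.79050332e-05,
        1.27855526e+00, -1.50000473e-01]), 'dq': array([-1.10987841e-04, -1.42793568e-03, -2.08975400e-03, -1.22521266e-05,
        3.44914083e-04, -5.22304612e-04]), 'joint_efforts': array([ 5.68595406e-04, -4.07299769e+01, -2.93699348e+01, -1.34011707e-04,
        3.45781511e-03, -1.42725234e-06]), 'eef_pos': array([ 0.26073614, -0.62193826,  0.2152751 ]), 'tcp_rot': array([ 9.80382211e-01,  1.97103095e-01, -5.90724342e-05, -1.04242841e-03]), 'contact_force': array([-0.22452927,  0.15472446, -0.19947413]), 'wrist_torque': array([ 0.05657844, -0.01490627,  0.0156278 ]), 'finger_force': 0.0, 'opening': 0.9944618954181714}
```

View pics/top0.png

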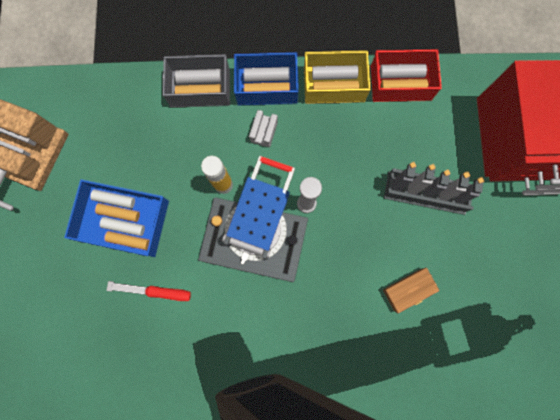

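View pics/scene0.png

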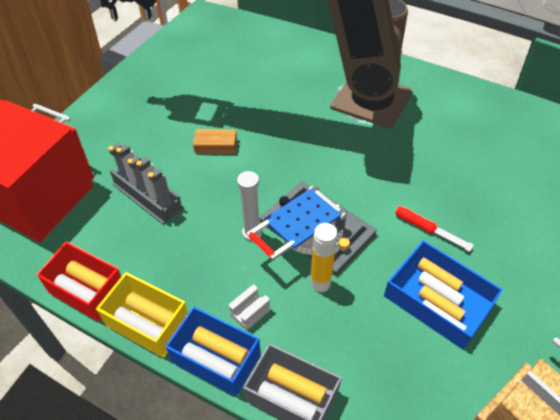

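The top view shows the plate reaching away from the robot, with its bar at about (277,164), the brass screw at (216,221), the black screw at (292,240), the can at (214,172), the setting bar at (310,190) and the pointer tip near (243,261). I'll enlarge this area.

```bash
python3 - <<'E'
import cv2,numpy as np
a=cv2.imread('pics/top0.png')[145:290,190:335]; b=cv2.imread('pics/scene0.png')[160:300,225:385]
cv2.imwrite('pics/ca.png',cv2.resize(a,None,fx=4,fy=4,interpolation=cv2.INTER_CUBIC))
cv2.imwrite('pics/cb.png',cv2.resize(b,None,fx=4,fy=4,interpolation=cv2.INTER_CUBIC))
E
```

```text
(no output)
```

View pics/ca.png

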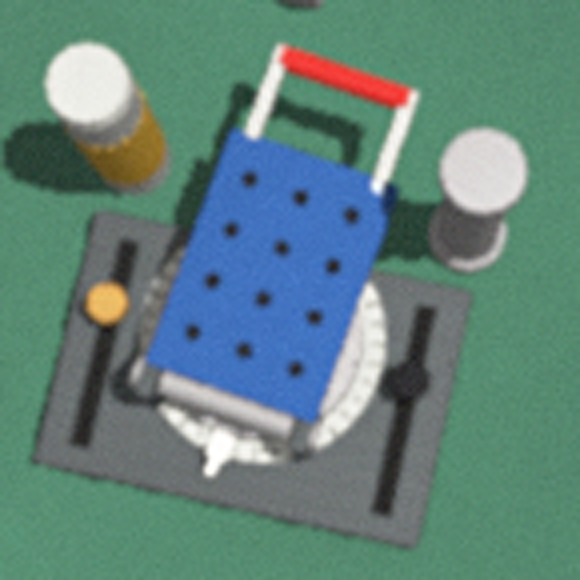

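View pics/cb.png

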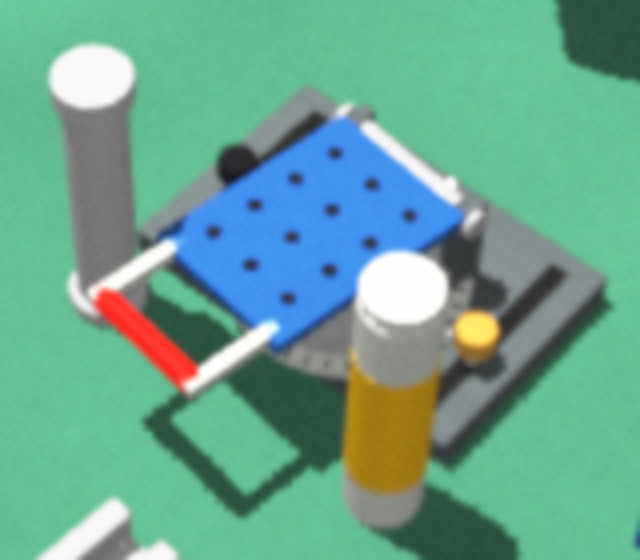

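```bash
cat > fit.py <<'E'
from h import *
from scipy.optimize import least_squares
T=eyes.camera_params('top'); S=eyes.camera_params('scene')
ca=lambda x,y:(T,190+x/4-.4,145+y/4-.4); cb=lambda x,y:(S,225+x/4-.4,160+y/4-.4)
def Rz(a): c,s=np.cos(a),np.sin(a); return np.array([[c,-s,0],[s,c,0],[0,0,1]])
def base(q,P): return Rz(q[2])@np.array(P)+[q[0],q[1],0]
def piv(q,P): return base(q,Rz(q[3])@np.array(P))
def plate(q,P):
    c,s=np.cos(q[4]),np.sin(q[4]); x,y,z=P
    return piv(q,[-.045+c*x-s*z,y,.080+s*x+c*z])
if __name__=='__main__':
    h=.005
    B=[(ca(97,212),(.055,.115,.022)),(ca(470,291),(.055,-.115,.022)),(ca(412,547),(-.1,-.115,.022)),(ca(35,460),(-.1,.115,.022)),
     (cb(605,275),(-.1,.115,.022)),(cb(310,88),(-.1,-.115,.022))]
    L=[(ca(240,130),(.145,.05)),(ca(393,190),(.145,-.05)),(ca(312,422),(.005,-.05)),(ca(148,368),(.005,.05)),
     (cb(275,345),(.145,.05)),(cb(465,215),(.005,.05)),(cb(343,117),(.005,-.05))]
    A=[(ca(285,57),(.192,.034,.005)),(ca(408,97),(.192,-.034,.005)),(cb(100,294),(.192,-.034,.005)),(cb(188,380),(.192,.034,.005))]
    def f(q):
        r=[proj(c[0],base(q,P))-c[1:] for c,P in B]+[proj(c[0],plate(q,(*P,q[5])))-c[1:] for c,P in L]+[proj(c[0],plate(q,P))-c[1:] for c,P in A]
        return np.concatenate(r)
    s=least_squares(f,[.55,0,0,0,.1,.005],loss='soft_l1'); q=s.x
    print(q.round(4)); print(f(q).reshape(-1,2).round(1).tolist())
    np.save('q.npy',q)
    print('pointer res',proj(T,piv(q,(-.085,0,.045)))-ca(208,475)[1:])
    for n,c,z in [('brass',ca(107,303),.05),('brass',cb(477,333),.05),('black',ca(408,380),.05),('can',ca(88,83),.19),('canS',cb(403,285),.19),('bar',ca(483,170),.19),('barS',cb(92,77),.19)]:
        X=onz(*c,z); l=Rz(-q[2])@(X-[q[0],q[1],0]); print(n,X.round(4),'local',l.round(4),np.hypot(*l[:2]).round(4),'ang',np.arctan2(l[1],l[0]).round(4))
    print('bar',plate(q,(.192,0,.005)),'yaw plate',q[2]+q[3])
E
python3 fit.py
```

```text
[ 0.5277  0.0539 -0.2508 -0.1223  0.0589  0.0071]
[[-0.6, -1.2], [0.7, 0.2], [0.9, 1.2], [-1.3, 0.7], [0.6, 0.4], [-1.4, -1.8], [-2.4, -0.7], [1.6, -0.9], [0.3, 0.9], [-1.3, -1.0], [-0.1, 0.3], [-0.2, 0.7], [-0.8, -0.4], [0.4, 0.5], [-1.8, 0.5], [0.5, 0.5], [-0.6, -1.1]]
pointer res [-0.35398358 -0.02522058]
brass [0.5479 0.1403 0.05  ] local [-0.0018  0.0888  0.05  ] 0.0888 ang 1.5916
brass [0.5504 0.1447 0.05  ] local [-0.0006  0.0936  0.05  ] 0.0936 ang 1.5768
black [ 0.4989 -0.031   0.05  ] local [-0.0068 -0.0894  0.05  ] 0.0896 ang -1.6471
can [0.641  0.1286 0.19  ] local [0.0912 0.1004 0.19  ] 0.1357 ang 0.8335
canS [0.6394 0.1315 0.19  ] local [0.0889 0.1029 0.19  ] 0.136 ang 0.8582
bar [ 0.5902 -0.0696  0.19  ] local [ 0.0912 -0.1041  0.19  ] 0.1384 ang -0.8515
barS [ 0.5905 -0.0666  0.19  ] local [ 0.0907 -0.1011  0.19  ] 0.1358 ang -0.8398
bar [6.64003261e-01 5.54097765e-04 9.62903736e-02] yaw plate -0.3731187417775035
```

```bash
cat > rows.py <<'E'
from h import *
from scipy.spatial.transform import Rotation as Ro
def pose(): s=monitor.get_state(); return np.array(s['eef_pos']),Ro.from_quat(s['tcp_rot'])
def down(a): return Ro.from_matrix(np.array([[-np.sin(a),np.cos(a),0],[np.cos(a),np.sin(a),0],[0,0,-1]]).T)
def row(p,a,start=None):
    p0,R0=start or pose()
    return (np.r_[R0.inv().apply(np.array(p)-p0)/.4,(R0.inv()*down(a)).as_rotvec()/np.pi]).round(4).tolist()
E
sed -i 's/np.array(\[\[-np.sin(a),np.cos(a),0\],\[np.cos(a),np.sin(a),0\],\[0,0,-1\]\]).T/np.array([[-np.sin(a),np.cos(a),0],[np.cos(a),np.sin(a),0],[0,0,-1]]).T/' rows.py
python3 - <<'E'
from rows import *
print(down(-1.174).as_quat(), np.linalg.det(down(.3).as_matrix()))
print(row([.261,-.622,.33],-1.174)); print(row([.46,-.31,.33],-.373)); 
print(row([.664,0,.26],-.373,(np.array([.46,-.31,.33]),down(-.373))))
E
```

```text
[0.98038356 0.19709917 0.         0.        ] 1.0000000000000002
[0.0006, -0.0002, -0.2868, -0.0007, -0.0001, 0.0]
[0.7609, -0.5273, -0.2855, -0.0006, -0.0004, -0.255]
[0.9076, 0.1925, 0.175, 0.0, 0.0, 0.0]
```

```bash
python3 -m handwheel '[[0,0,-0.15,0,0,0,0],[0.02,-0.02,-0.285,0,0,-0.03,0],[0.76,-0.527,-0.285,-0.0006,-0.0004,-0.255,-0.06],[0.76,-0.527,-0.285,-0.0006,-0.0004,-0.255,-0.06],[0.76,-0.527,-0.285,-0.0006,-0.0004,-0.255,-0.06],[0.76,-0.527,-0.285,-0.0006,-0.0004,-0.255,-0.06],[0.76,-0.527,-0.285,-0.0006,-0.0004,-0.255,-0.06],[0.76,-0.527,-0.285,-0.0006,-0.0004,-0.255,-0.06],[0.76,-0.527,-0.285,-0.0006,-0.0004,-0.255,-0.06]]'; python3 -c "
from rows import *
print(row([.666,.005,.26],-.373))"
```

```text
time: 1.23
eef_pos: [0.461, -0.3078, 0.3302]
tcp_rot: [0.825, 0.566, -0.0, 0.001]
contact_force: [-0.1, -0.3, 0.6]
opening: 0.466
finger_force: 0.0
[0.9143, 0.1967, 0.1745, 0.0002, 0.0004, 0.0016]
```

```bash
python3 -m handwheel '[[0.914,0.197,0,0,0,0,-0.06],[0.914,0.197,0,0,0,0,-0.06],[0.914,0.197,0,0,0,0,-0.06],[0.914,0.197,0,0,0,0,-0.06],[0.914,0.197,0,0,0,0,-0.06],[0.914,0.197,0,0,0,0,-0.06],[0.914,0.197,0.1745,0,0,0,-0.06],[0.914,0.197,0.1745,0,0,0,-0.06],[0.914,0.197,0.1745,0,0,0,-0.06],[0.914,0.197,0.1745,0,0,0,-0.06]]'; python3 -c "
from h import *
im,p=snap('wrist','w1.png')
q=np.load('q.npy')
from fit import plate,piv
for P in [(.192,.034,.005),(.192,-.034,.005),(.145,.05,.005),(.145,-.05,.005)]: print(proj(p,plate(q,P)))
cv2.imwrite('pics/w1.png',im[:,:,::-1])
"
```

```text
time: 2.48
eef_pos: [0.6676, -0.0004, 0.2636]
tcp_rot: [0.826, 0.563, 0.001, 0.003]
contact_force: [-0.5, -0.2, -0.2]
opening: 0.471
finger_force: 0.0
[273.36464895 152.05047873]
[273.64940917 218.10816827]
[225.38093605 135.49022725]
[229.40581745 231.85652551]
```

View pics/w1.png

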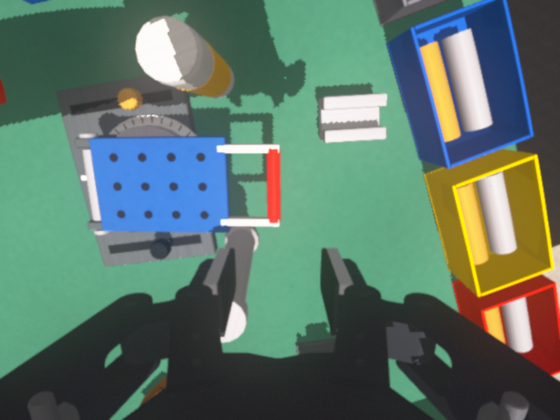

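The wrist view shows the red bar at (273,150)–(274,222), within about 4 px of the prediction. Next I descend and grip.

```bash
python3 -c "
from rows import *
print(row([.666,.005,.17],-.373)); print(row([.666,.005,.097],-.373))"
```

```text
[0.0109, -0.01, 0.2342, 0.002, 0.0002, -0.0004]
[0.011, -0.0112, 0.4167, 0.002, 0.0002, -0.0004]
```

```bash
python3 -m handwheel '[[0.006,-0.005,0.1,0,0,0,-0.06],[0.006,-0.005,0.2,0,0,0,-0.06],[0.006,-0.005,0.25,0,0,0,-0.06],[0.006,-0.005,0.25,0,0,0,-0.06]]'; python3 -c "
from rows import *
print(pose()[0],row([.666,.005,.097],-.373))"
```

```text
time: 3.02
eef_pos: [0.6651, 0.0034, 0.1596]
tcp_rot: [0.826, 0.564, -0.001, 0.0]
contact_force: [-0.6, 1.2, 0.1]
opening: 0.472
finger_force: 0.0
[0.66506813 0.00344864 0.15957905] [0.0048, 0.0008, 0.1564, -0.0001, 0.0007, -0.0001]
```

```bash
python3 -m handwheel '[[0.004,0,0.08,0,0,0,-0.06],[0.004,0,0.156,0,0,0,-0.06],[0.004,0,0.156,0,0,0,-0.06],[0.004,0,0.156,0,0,0,-1],[0.004,0,0.156,0,0,0,-1],[0.004,0,0.156,0,0,0,-1],[0.004,0,0.156,0,0,0,-1],[0.004,0,0.156,0,0,0,-1]]' 25; python3 -c "
from rows import *
print(pose()[0],monitor.get_state()['wrist_torque'])"
```

```text
time: 4.03
eef_pos: [0.6661, 0.0051, 0.0978]
tcp_rot: [0.826, 0.564, -0.0, 0.001]
contact_force: [-0.1, 0.1, -0.7]
opening: 0.005
finger_force: 0.0
[0.66606352 0.0051051  0.09783679] [-0.04823871  0.00025479 -0.05216984]
```

```bash
python3 -c "
from h import *
a,_=snap('wrist','w2.png'); b,_=snap('scene','s2.png')
c=cv2.resize(b[130:330,200:400],(580,580),interpolation=cv2.INTER_CUBIC)
cv2.imwrite('pics/s2c.png',c[:,:,::-1])
"
```

```text
(no output)
```

View pics/w2.png

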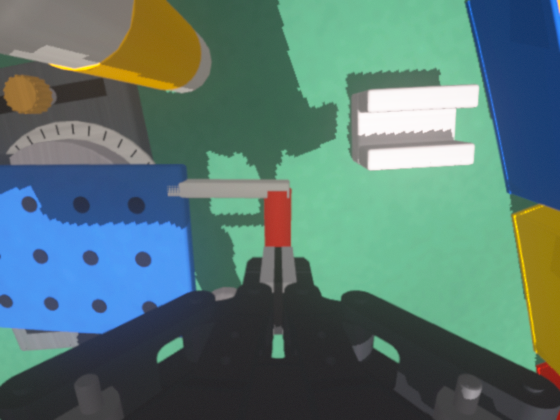

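View pics/s2c.png

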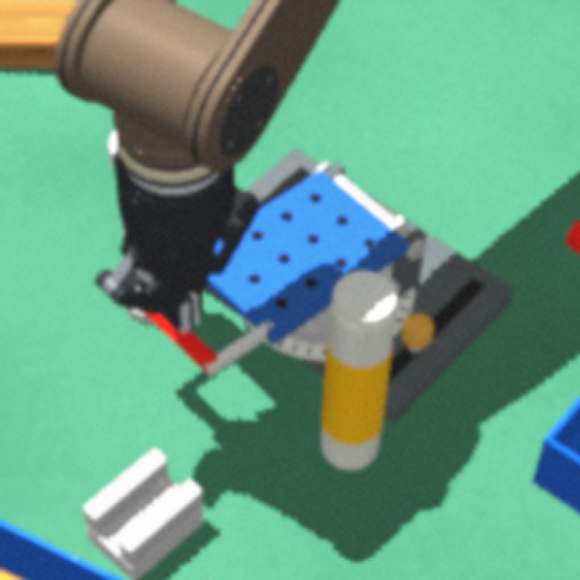

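The fingers shut without catching the bar. In w2 the bar runs under the fingertips at (278,247), and its far end is at (278,190). I'll measure the bar's height from the new pictures.

```bash
python3 - <<'E'
from rows import *
from fit import plate
q=np.load('q.npy'); W=eyes.camera_params('wrist'); S=eyes.camera_params('scene')
p,R=pose()
cam=-np.array(W['R']).T@W['t']; print('cam in tool',R.inv().apply(cam-p), 'view dir tool',R.inv().apply(np.array(W['R'])[2]))
for z in (-.03,0,.019): print('tool z',z,proj(W,p+R.apply([0,0,z])))
for t in (0,.03,.0589,.1,.15):
    k=q.copy();k[4]=t
    e=plate(k,(.192,.034,.005)); m=plate(k,(.192,-.034,.005)); c=plate(k,(.145,.05,q[5]))
    print(t,'bar z',e[2].round(4),'wrist',proj(W,e).round(1),'platecorner',proj(W,c).round(1),'scene end',proj(S,e).round(1),'top',proj(eyes.camera_params('top'),e).round(1))
print('seen wrist 278,190; corner 187,166; scene',200+208/2.9,130+365/2.9)
im=cv2.imread('pics/s2.png'); w=cv2.imread('pics/w2.png')
for n,i in(('s',im),('w',w),('w1',cv2.imread('pics/w1.png')),('t',cv2.imread('pics/top0.png'))):
    i=i.astype(int); m=((i[:,:,2]>150)&(i[:,:,1]<70)&(i[:,:,0]<70)); 
    l,_,st,ce=cv2.connectedComponentsWithStats(m.astype(np.uint8))[0:4]; print(n,[(s.tolist(),c.round(1).tolist()) for s,c in zip(st,ce) if 30<s[4]<3000])
E
```

```text
cam in tool [ 0.06804204 -0.00093226 -0.15704138] view dir tool [-0.26906816  0.00138617  0.96312014]
tool z -0.03 [279.4009031  280.06645285]
tool z 0 [279.03872005 252.16846347]
tool z 0.019 [278.86614923 238.89341004]
0 bar z 0.085 wrist [279.7 192. ] platecorner [188.3 162.6] scene end [270.9 256.8] top [261.6 160.5]
0.03 bar z 0.0908 wrist [279.4 194.5] platecorner [185.5 163.8] scene end [270.9 255.1] top [261.4 159.9]
0.0589 bar z 0.0963 wrist [278.7 197.1] platecorner [182.4 165. ] scene end [271.  253.5] top [261.2 159.4]
0.1 bar z 0.1041 wrist [277.  201.1] platecorner [177.4 166.9] scene end [271.3 251.1] top [260.9 158.8]
0.15 bar z 0.1136 wrist [273.8 206.5] platecorner [170.  169.3] scene end [271.7 248. ] top [260.5 158.2]
seen wrist 278,190; corner 187,166; scene 271.7241379310345 255.86206896551724
s [([396, 207, 40, 26, 408], [415.7, 219.2]), ([251, 238, 23, 18, 108], [263.5, 246.9]), ([38, 243, 82, 78, 2174], [77.5, 277.6])]
w [([265, 192, 25, 54, 1278], [277.2, 219.2]), ([537, 364, 12, 10, 53], [541.7, 367.8])]
w1 [([267, 151, 5, 65, 164], [269.3, 180.9]), ([276, 154, 3, 52, 128], [277.2, 177.7]), ([453, 281, 8, 32, 56], [456.6, 295.5]), ([480, 282, 80, 62, 531], [525.4, 304.8])]
t [([376, 49, 62, 41, 301], [395.6, 62.5]), ([427, 72, 14, 17, 43], [435.7, 84.2]), ([525, 155, 35, 8, 242], [542.5, 159.0]), ([262, 158, 29, 13, 138], [275.5, 164.3]), ([146, 286, 44, 15, 430], [167.6, 293.2])]
```

The bar now sits at tilt ≈ 0 (z ≈ 0.085) and the fingertips shut just above it. I'll open, go lower and close again.

```bash
python3 -m handwheel '[[0,0,0,0,0,0,0.05],[0,0,0,0,0,0,0.05],[0,0,0,0,0,0,0.05],[0,0,0,0,0,0,0.05],[0,0,0.045,0,0,0,0.05],[0,0,0.045,0,0,0,0.05],[0,0,0.045,0,0,0,-1],[0,0,0.045,0,0,0,-1],[0,0,0.045,0,0,0,-1],[0,0,0.045,0,0,0,-1],[0,0,0.045,0,0,0,-1]]' 25; python3 -c "
from rows import *
print(pose()[0],monitor.get_state()['wrist_torque'])
im,p=snap('wrist','w3.png'); cv2.imwrite('pics/w3c.png',cv2.resize(im[150:330,190:370,::-1],(540,540)))"
```

```text
time: 5.5
eef_pos: [0.666, 0.0051, 0.0799]
tcp_rot: [0.826, 0.564, -0.0, 0.001]
contact_force: [-1.6, -0.1, 0.3]
opening: 0.139
finger_force: 24.2
[0.66602792 0.00513651 0.07993592] [0.09672762 0.26831822 0.03030293]
```

View pics/w3c.png

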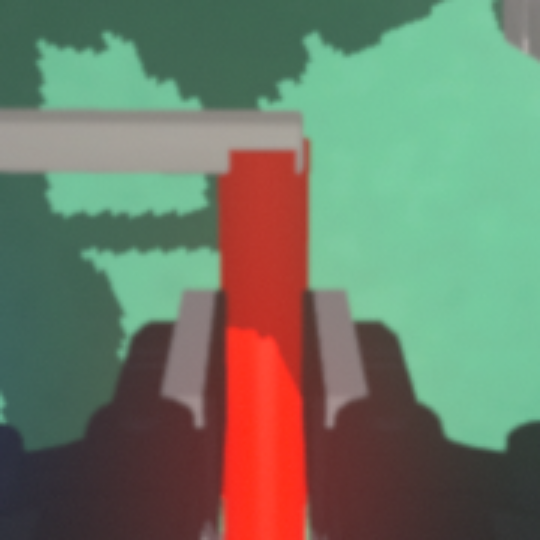

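The bar is held between the pads (opening 0.139, 24 N). Next I work out the tilt arc up to 0.96 rad.

```bash
python3 -c "
import numpy as np
t=np.arange(1,13)*.08
for a in t: print(round(a,2),round((.192*(np.cos(a)-1)-.005*np.sin(a))/.4,3),round(-(.192*np.sin(a)+.005*(np.cos(a)-1))/.4,3))"
```

```text
0.08 -0.003 -0.038
0.16 -0.008 -0.076
0.24 -0.017 -0.114
0.32 -0.028 -0.15
0.4 -0.043 -0.186
0.48 -0.06 -0.22
0.56 -0.08 -0.253
0.64 -0.102 -0.284
0.72 -0.127 -0.313
0.8 -0.155 -0.341
0.88 -0.184 -0.365
0.96 -0.215 -0.388
```

```bash
python3 -m handwheel '[[0,-0.003,-0.038,0,0,0,-1],[0,-0.008,-0.076,0,0,0,-1],[0,-0.017,-0.114,0,0,0,-1],[0,-0.028,-0.15,0,0,0,-1]]' 25; python3 -c "
from rows import *
print(pose()[0],monitor.get_state()['wrist_torque'])"
```

```text
time: 6.05
eef_pos: [0.6563, 0.0092, 0.143]
tcp_rot: [0.826, 0.564, 0.001, 0.002]
contact_force: [0.1, -0.5, 0.4]
opening: -0.003
finger_force: 0.0
[0.65627108 0.00917829 0.14296345] [0.02677235 0.00489203 0.05807409]
```

The bar slipped out. The pads only reached its upper half (11.8 mm chord), so the tips sit higher than the nominal 19 mm ahead of TCP. I'll re-measure the tilt, then grip about 18 mm lower.

```bash
python3 - <<'E'
from rows import *
from fit import plate,piv
q=np.load('q.npy'); im,W=snap('wrist','w4.png'); s,S=snap('scene','s4.png')
def red(i,lim):
    i=i.astype(int); m=((i[:,:,0]>150)&(i[:,:,1]<75)&(i[:,:,2]<75))
    l=cv2.connectedComponentsWithStats(m.astype(np.uint8)); return [(a.tolist(),c.round(1).tolist()) for a,c in zip(l[2],l[3]) if lim[0]<c[0]<lim[1] and a[4]>15]
print('w',red(im,(200,350))); print('s',red(s,(230,300)))
for t in (0,.05,.1,.2,.3):
    k=q.copy();k[4]=t; e=plate(k,(.192,.034,.005)); m=plate(k,(.192,.0,.005)); print(t,proj(W,e).round(1),proj(W,m).round(1),proj(S,e).round(1),m.round(4))
print(row([.6645,.005,.097],-.373), pose()[0])
cv2.imwrite('pics/w4c.png',cv2.resize(im[100:330,130:430,::-1],(780,598)))
E
```

```text
w [([0, 0, 560, 420, 233732], [279.3, 209.4]), ([275, 187, 24, 71, 1343], [286.3, 218.2])]
s [([0, 0, 560, 420, 228827], [285.2, 209.9]), ([250, 221, 26, 25, 175], [262.2, 232.8])]
0 [294.8 176.9] [294.1 225.5] [270.9 256.8] [6.646e-01 3.000e-04 8.500e-02]
0.05 [294.9 179.7] [294.1 230.1] [271. 254.] [6.641e-01 5.000e-04 9.460e-02]
0.1 [294.2 182.6] [293.4 235.2] [271.3 251.1] [0.6632 0.0009 0.1041]
0.2 [289.9 189.4] [289.3 246.7] [272.4 244.8] [0.6601 0.0021 0.123 ]
0.3 [280.9 197.5] [280.7 260.2] [274.2 238. ] [0.6552 0.004  0.1415]
[-0.0032, 0.0197, 0.1185, 0.0024, 0.0001, 0.0001] [0.65730511 0.009214   0.14435687]
```

View pics/w4c.png

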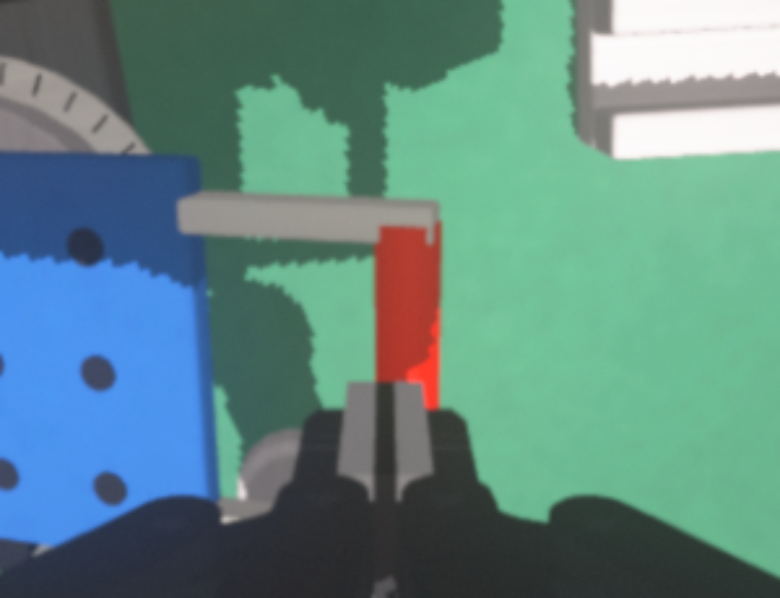

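The slip left the bar raised, at a tilt of about 0.2, with its middle near (286,218) in w4, roughly 4 mm further out than the fingers. I'll open first and re-read the pose.

```bash
python3 -m handwheel '[[0,0,-0.02,0,0,0,0.05],[0,0.011,-0.02,0,0,0,0.05],[0,0.011,-0.02,0,0,0,0.05],[0,0.011,-0.02,0,0,0,0.05]]' 28; python3 -c "
from rows import *
for t in(.17,.2): print(row([.6622,.007,.101],-.373), pose()[0])"
```

```text
time: 6.65
eef_pos: [0.6595, 0.0076, 0.1469]
tcp_rot: [0.826, 0.564, -0.001, 0.001]
contact_force: [-0.0, 0.4, 0.2]
opening: 0.523
finger_force: 0.0
[0.0012, 0.007, 0.1148, -0.0, 0.0007, 0.0] [0.65945372 0.00764773 0.14692963]
[0.0012, 0.007, 0.1148, -0.0, 0.0007, 0.0] [0.65945372 0.00764773 0.14692963]
```

```bash
python3 -m handwheel '[[0,0.006,0.05,0,0,0,0.05],[0,0.006,0.115,0,0,0,0.05],[0,0.006,0.115,0,0,0,0.05],[0,0.006,0.115,0,0,0,-1],[0,0.006,0.115,0,0,0,-1],[0,0.006,0.115,0,0,0,-1],[0,0.006,0.115,0,0,0,-1],[0,0.006,0.115,0,0,0,-1]]' 30; python3 - <<'E'
from rows import *
from fit import plate
q=np.load('q.npy');print(pose()[0]); im,W=snap('wrist','w5.png'); s,S=snap('scene','s5.png')
i=im.astype(int); m=(i[:,:,0]>150)&(i[:,:,1]<75)&(i[:,:,2]<75)
l=cv2.connectedComponentsWithStats(m.astype(np.uint8)); print([a.tolist() for a,c in zip(l[2],l[3]) if 200<c[0]<350 and 15<a[4]<9999])
for t in (0.1,.15,.2,.25,.3):
    k=q.copy();k[4]=t; print(t,proj(W,plate(k,(.192,.034,.005))).round(1),plate(k,(.192,.0,.005)).round(4))
E
```

```text
time: 7.65
eef_pos: [0.6609, 0.0073, 0.1021]
tcp_rot: [0.826, 0.564, -0.001, -0.0]
contact_force: [-5.5, 2.3, 1.4]
opening: 0.147
finger_force: 29.8
[0.66092288 0.0072713  0.10212805]
[[262, 207, 32, 152, 4269]]
0.1 [288.4 199.1] [0.6632 0.0009 0.1041]
0.15 [285.9 204.2] [0.6619 0.0014 0.1136]
0.2 [281.9 209.9] [0.6601 0.0021 0.123 ]
0.25 [276.3 216.3] [0.6579 0.003  0.1323]
0.3 [268.7 223.6] [0.6552 0.004  0.1415]
```

```bash
cat > arc.py <<'E'
import numpy as np,sys
t0,t1,n=float(sys.argv[1]),float(sys.argv[2]),int(sys.argv[3])
f=lambda t:np.array([.192*np.cos(t)-.005*np.sin(t),-.192*np.sin(t)-.005*np.cos(t)])/.4
for t in np.linspace(t0,t1,n+1)[1:]: print(round(t,3),(f(t)-f(t0)).round(3))
E
python3 arc.py .19 .43 4; python3 arc.py .37 .97 10
```

```text
0.25 [-0.007 -0.028]
0.31 [-0.016 -0.055]
0.37 [-0.026 -0.082]
0.43 [-0.038 -0.109]
0.43 [-0.012 -0.026]
0.49 [-0.025 -0.052]
0.55 [-0.04  -0.076]
0.61 [-0.057 -0.1  ]
0.67 [-0.075 -0.123]
0.73 [-0.094 -0.144]
0.79 [-0.114 -0.165]
0.85 [-0.136 -0.184]
0.91 [-0.158 -0.201]
0.97 [-0.182 -0.218]
```

View pics/w5.png

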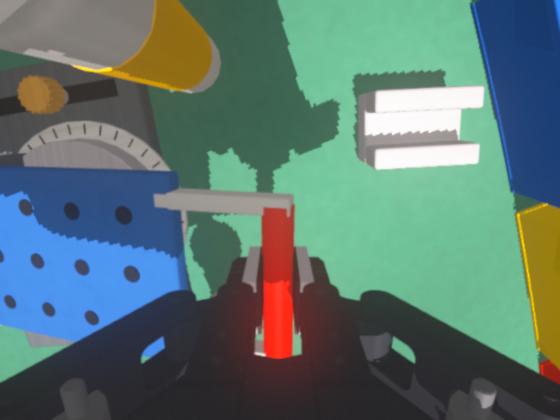

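The bar now passes well between the pads, from (278,205) to (278,355). I'll lift it slowly.

```bash
python3 -m handwheel '[[0,-0.003,-0.014,0,0,0,-1],[0,-0.007,-0.028,0,0,0,-1],[0,-0.011,-0.042,0,0,0,-1],[0,-0.016,-0.055,0,0,0,-1],[0,-0.026,-0.082,0,0,0,-1],[0,-0.026,-0.082,0,0,0,-1]]' 30
```

```text
time: 8.5
eef_pos: [0.6504, 0.0112, 0.1353]
tcp_rot: [0.826, 0.564, -0.002, -0.001]
contact_force: [-6.5, 3.6, -6.3]
opening: 0.146
finger_force: 30.0
```

Holding with −6 N vertical, as expected. I continue up the arc.

```bash
python3 -m handwheel '[[0,-0.006,-0.013,0,0,0,-1],[0,-0.012,-0.026,0,0,0,-1],[0,-0.025,-0.052,0,0,0,-1],[0,-0.04,-0.076,0,0,0,-1],[0,-0.057,-0.1,0,0,0,-1],[0,-0.075,-0.123,0,0,0,-1],[0,-0.094,-0.144,0,0,0,-1],[0,-0.114,-0.165,0,0,0,-1],[0,-0.136,-0.184,0,0,0,-1],[0,-0.158,-0.201,0,0,0,-1],[0,-0.182,-0.218,0,0,0,-1],[0,-0.182,-0.218,0,0,0,-1]]' 30
python3 - <<'E'
from rows import *
from fit import plate
q=np.load('q.npy');print(pose()[0]); s,S=snap('scene','s6.png')
i=s.astype(int); m=(i[:,:,0]>150)&(i[:,:,1]<75)&(i[:,:,2]<75)
l=cv2.connectedComponentsWithStats(m.astype(np.uint8)); print([(a.tolist(),c.round(1)) for a,c in zip(l[2],l[3]) if 200<c[0]<350 and 15<a[4]<9999])
for t in (.8,.9,.97,1.05):
    k=q.copy();k[4]=t; print(t,proj(S,plate(k,(.192,.034,.005))).round(1),plate(k,(.192,.0,.005)).round(4))
E
```

```text
time: 10.0
eef_pos: [0.5828, 0.0376, 0.2225]
tcp_rot: [0.826, 0.564, -0.001, 0.0]
contact_force: [-7.7, 2.5, -12.5]
opening: 0.144
finger_force: 30.3
[0.58284223 0.03764453 0.22245887]
[([298, 175, 10, 12, 64], array([301.8, 180.8]))]
0.8 [294.1 198.9] [0.607  0.0229 0.2212]
0.9 [299.9 190.9] [0.5933 0.0282 0.2335]
0.97 [304.3 185.3] [0.583  0.0323 0.2412]
1.05 [309.5 179.2] [0.5707 0.0371 0.249 ]
```

The plate stands at about 0.97 rad and the grip is firm. Next is the swing.

```bash
cat > swing.py <<'E'
from rows import *
import sys
q=np.load('q.npy'); D,n=float(sys.argv[1]),int(sys.argv[2]); c=np.array([q[0],q[1],0]); p,R=pose()
for d in np.linspace(0,D,n+1)[1:]:
    r=Ro.from_rotvec([0,0,d]); print((np.r_[R.inv().apply(r.apply(p-c)+c-p)/.4,(R.inv()*r*R).as_rotvec()/np.pi]).round(3).tolist())
E
python3 swing.py -.72 10
```

```text
[-0.01, 0.001, 0.0, 0.0, 0.0, 0.023]
[-0.021, 0.0, 0.0, 0.0, 0.0, 0.046]
[-0.031, -0.001, 0.0, 0.0, 0.0, 0.069]
[-0.041, -0.002, 0.0, 0.0, 0.0, 0.092]
[-0.051, -0.005, 0.0, 0.0, 0.0, 0.115]
[-0.061, -0.008, 0.0, 0.0, 0.0, 0.138]
[-0.071, -0.012, 0.0, 0.0, 0.0, 0.16]
[-0.08, -0.016, 0.0, 0.0, 0.0, 0.183]
[-0.089, -0.022, 0.0, 0.001, 0.0, 0.206]
[-0.098, -0.027, 0.0, 0.001, 0.0, 0.229]
```

```bash
python3 -m handwheel '[[-0.01,0.001,0,0,0,0.023,-1],[-0.021,0,0,0,0,0.046,-1],[-0.031,-0.001,0,0,0,0.069,-1],[-0.041,-0.002,0,0,0,0.092,-1],[-0.051,-0.005,0,0,0,0.115,-1],[-0.061,-0.008,0,0,0,0.138,-1],[-0.071,-0.012,0,0,0,0.16,-1],[-0.08,-0.016,0,0,0,0.183,-1],[-0.089,-0.022,0,0,0,0.206,-1],[-0.098,-0.027,0,0,0,0.229,-1],[-0.098,-0.027,0,0,0,0.229,-1]]' 30; python3 swing.py -.715 10; python3 -c "
from h import *
print(monitor.get_state()['wrist_torque'])"
```

```text
time: 11.42
eef_pos: [0.5595, 0.0056, 0.2225]
tcp_rot: [0.971, 0.237, -0.0, 0.0]
contact_force: [-4.6, 4.3, -14.2]
opening: 0.15
finger_force: 30.4
[-0.01, 0.001, 0.0, 0.0, -0.0, 0.023]
[-0.021, 0.001, 0.0, 0.0, -0.0, 0.046]
[-0.031, -0.0, 0.0, 0.0, -0.0, 0.068]
[-0.041, -0.002, 0.0, 0.0, -0.0, 0.091]
[-0.051, -0.004, 0.0, 0.0, -0.0, 0.114]
[-0.061, -0.007, 0.0, 0.0, -0.0, 0.137]
[-0.071, -0.011, 0.0, 0.0, -0.0, 0.159]
[-0.08, -0.015, 0.0, 0.0, -0.0, 0.182]
[-0.089, -0.02, 0.0, 0.0, -0.0, 0.205]
[-0.098, -0.026, 0.0, 0.0, -0.0, 0.228]
[0.58594359 0.6892178  0.18591705]
```

```bash
python3 -m handwheel '[[-0.01,0.001,0,0,0,0.023,-1],[-0.021,0.001,0,0,0,0.046,-1],[-0.031,0,0,0,0,0.068,-1],[-0.041,-0.002,0,0,0,0.091,-1],[-0.051,-0.004,0,0,0,0.114,-1],[-0.061,-0.007,0,0,0,0.137,-1],[-0.071,-0.011,0,0,0,0.159,-1],[-0.08,-0.015,0,0,0,0.182,-1],[-0.089,-0.02,0,0,0,0.205,-1],[-0.098,-0.026,0,0,0,0.228,-1],[-0.098,-0.026,0,0,0,0.228,-1]]' 30; python3 arc.py .97 .53 8; python3 -c "
from rows import *
p,R=pose();y=R.as_matrix()[:,1];print('yang',np.arctan2(y[1],y[0]),monitor.get_state()['wrist_torque'])
im,p=snap('wrist','w7.png'); im,p=snap('top','t7.png')"
```

```text
time: 12.8
eef_pos: [0.5205, -0.0036, 0.2226]
tcp_rot: [0.993, -0.118, 0.001, 0.001]
contact_force: [-2.9, 3.7, -14.4]
opening: 0.142
finger_force: 30.6
0.915 [0.022 0.015]
0.86 [0.043 0.031]
0.805 [0.063 0.048]
0.75 [0.082 0.067]
0.695 [0.1   0.086]
0.64 [0.117 0.106]
0.585 [0.132 0.128]
0.53 [0.147 0.15 ]
yang -1.8070621429294154 [0.69780618 0.48295201 0.21322444]
```

```bash
python3 -m handwheel '[[0,0.011,0.007,0,0,0,-1],[0,0.022,0.015,0,0,0,-1],[0,0.043,0.031,0,0,0,-1],[0,0.063,0.048,0,0,0,-1],[0,0.082,0.067,0,0,0,-1],[0,0.1,0.086,0,0,0,-1],[0,0.117,0.106,0,0,0,-1],[0,0.132,0.128,0,0,0,-1],[0,0.147,0.15,0,0,0,-1],[0,0.147,0.15,0,0,0,-1],[0,0.147,0.15,0,0,0,-1]]' 30; python3 - <<'E'
from rows import *
from fit import plate
q=np.load('q.npy');p,R=pose();print(p,p[2]-q[2]*0)
im,W=snap('wrist','w8.png'); t,T=snap('top','t8.png'); s,S=snap('scene','s8.png')
for n,i in(('w',im),('s',s),('t',t)):
    i=i.astype(int); m=(i[:,:,0]>150)&(i[:,:,1]<75)&(i[:,:,2]<75)
    l=cv2.connectedComponentsWithStats(m.astype(np.uint8)); print(n,[(a.tolist(),c.round(1).tolist()) for a,c in zip(l[2],l[3]) if 200<c[0]<350 and 15<a[4]<9999])
for a in (.45,.524,.6):
    k=q.copy();k[4]=a;k[3]=-1.556
    print(a,plate(k,(.192,.0,.005)).round(4),[(proj(c,plate(k,(.192,.034,.005))).round(1),proj(c,plate(k,(.192,-.034,.005))).round(1)) for c in (W,S,T)])
E
```

```text
time: 14.28
eef_pos: [0.5096, -0.0619, 0.1663]
tcp_rot: [0.993, -0.118, 0.004, 0.001]
contact_force: [-3.1, 4.4, -4.8]
opening: 0.144
finger_force: 30.5
[ 0.5096335  -0.06185903  0.16633566] 0.16633566441003367
w [([261, 201, 34, 153, 3644], [278.1, 275.9])]
s [([261, 157, 7, 8, 39], [264.5, 160.7])]
t [([303, 240, 6, 4, 18], [305.4, 241.2])]
0.45 [ 0.4983 -0.0683  0.168 ] [(array([295.7, 206.1]), array([293.8, 325.6])), (array([257.8, 166.3]), array([278.6, 149.6])), (array([314.1, 217.6]), array([307.5, 250.4]))]
0.524 [ 0.4999 -0.0615  0.1804] [(array([281.9, 213.1]), array([281.4, 340.1])), (array([260. , 163.8]), array([280.9, 147. ])), (array([311.1, 216. ]), array([304.3, 249.3]))]
0.6 [ 0.5018 -0.0537  0.1925] [(array([263. , 221.1]), array([264.9, 356.3])), (array([262.6, 161.6]), array([283.7, 144.7])), (array([307.4, 214.3]), array([300.5, 248. ]))]
```

The pose is close to target. I'll release, lift straight up and measure from clear.

```bash
python3 -m handwheel '[[0,0,0,0,0,0,-0.3],[0,0,0,0,0,0,-0.3],[0,0,0,0,0,0,-0.3],[0,0,0,0,0,0,-0.3],[0,0,-0.08,0,0,0,-0.3],[0,0,-0.2,0,0,0,-0.3],[0,0,-0.3,0,0,0,-0.3],[0,0,-0.4,0,0,0,-0.3]]' 30; python3 - <<'E'
from rows import *
im,W=snap('wrist','w9.png'); t,T=snap('top','t9.png'); s,S=snap('scene','s9.png')
np.savez('c9.npz',**{k:np.array(v) for k,v in W.items()}); print(pose()[0])
a=cv2.resize(im[:300,::,::-1],(560,300)); b=cv2.resize(t[145:290,190:335,::-1],(435,435),interpolation=cv2.INTER_CUBIC)
c=np.zeros((580,790,3),np.uint8); c[:290,:540]=cv2.resize(im[:,:,::-1],(540,405))[:290]; 
c=cv2.resize(im[:,:,::-1],(800,600)); cv2.imwrite('pics/w9b.png',c)
E
```

```text
time: 15.42
eef_pos: [0.5066, -0.0612, 0.3233]
tcp_rot: [0.993, -0.119, 0.001, 0.001]
contact_force: [0.5, -0.6, 0.9]
opening: 0.348
finger_force: 0.0
[ 0.50783673 -0.06151591  0.32480419]
```

View pics/w9b.png

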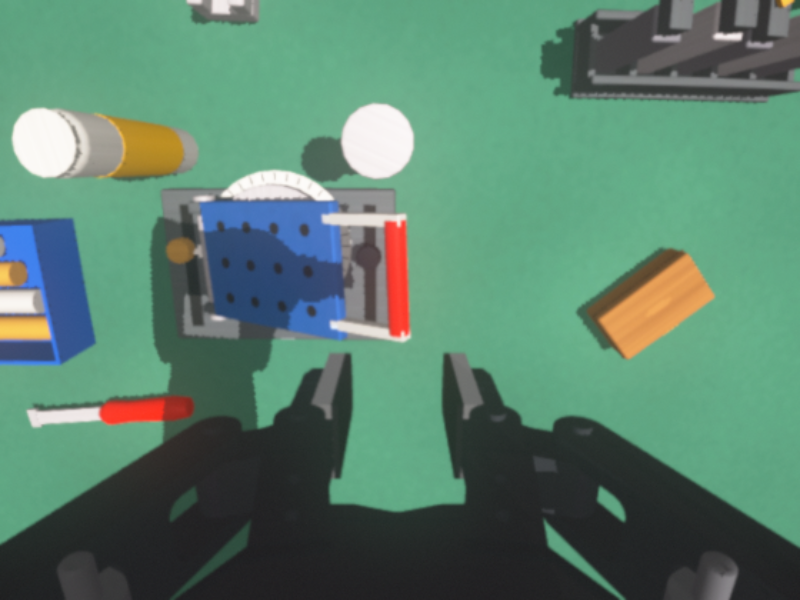

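The wrist view shows the plate tilted and released: red bar (397,220)–(400,337), brass screw (180,250) with the pointer tip beside it at (193,251), can and setting bar upright. That was my last picture; I've used up the viewing allowance, one over in fact. From here I measure by numbers only.

```bash
cat > m9.py <<'E'
from fit import *
W=dict(np.load('c9.npz')); q0=np.load('q.npy')
w=lambda x,y:np.array([x,y])/(800/560)-.15
im=cv2.imread('pics/w9.png')[:,:,::-1].astype(int)
r,g,b=im[:,:,0],im[:,:,1],im[:,:,2]
m=(r>150)&(g<75)&(b<75); l=cv2.connectedComponentsWithStats(m.astype(np.uint8)); print('red',[(a.tolist(),c.round(1).tolist()) for a,c in zip(l[2],l[3]) if 15<a[4]<9999])
m=(r>g*1.2)&(g>b*1.3)&(r>90); m[:140]=0;m[210:]=0;m[:,160:]=0;m[:,:110]=0; l=cv2.connectedComponentsWithStats(m.astype(np.uint8)); print('brass',[(a.tolist(),c.round(1).tolist()) for a,c in zip(l[2],l[3]) if 15<a[4]<9999])
Bw=[(w(163,189),(.055,.115,.022)),(w(395,190),(.055,-.115,.022)),(w(184,336),(-.1,.115,.022))]
Pw=[(w(201,201),(.005,.05,.007)),(w(336,200),(.145,.05,.007)),(w(343,339),(.145,-.05,.007)),(w(217,316),(.005,-.05,.007)),(w(397,220),(.192,.034,.005)),(w(400,337),(.192,-.034,.005))]
br=w(180,250)
def f(v,prior=True):
    q=v[:5]; return np.concatenate([proj(W,base(q,P))-c for c,P in Bw]+[proj(W,plate(q,P))-c for c,P in Pw]+[proj(W,base(q,[v[5],v[6],.05]))-br]+[(v[:3]-q0[:3])/[.002,.002,.006],(v[5:]-[-.001,.09])/[.002,.001]])
s=least_squares(f,[*q0[:3],-1.55,.52,-.001,.09],loss='soft_l1'); v=s.x
print(v.round(4)); print(f(v)[:20].reshape(-1,2).round(1).tolist(), f(v)[20:].round(2))
def py(v): 
    a=Rz(-v[3])@np.array([v[5],v[6],0]); return a
print('brass in pivot',py(v)); print('fixed base: swivel needed',np.arctan2(v[6],v[5])-np.pi)
tip=piv(v,(-.085,0,.045)); print('tip pix 800',(proj(W,tip)+.15)*800/560)
E
python3 m9.py
```

```text
red [([270, 156, 16, 78, 950], [277.2, 195.2]), ([71, 279, 59, 17, 775], [99.0, 286.9])]
brass [([117, 167, 19, 17, 267], [126.0, 174.8])]
[ 5.2680e-01  5.2400e-02 -2.4990e-01 -1.5221e+00  5.4480e-01 -1.0000e-03
  8.9400e-02]
[[-2.2, -0.7], [1.2, -0.5], [-5.0, 1.6], [0.8, -0.4], [-1.1, 0.1], [0.8, 0.8], [0.8, -0.6], [-0.2, 4.1], [0.3, -6.6], [-1.0, 0.1]] [-0.44 -0.77  0.15  0.02 -0.6 ]
brass in pivot [-0.08933755  0.00338502  0.        ]
fixed base: swivel needed -1.5599729306315946
tip pix 800 [185.84795518 252.54297322]
```

```bash
sed -i 's/(.192,.034,.005)),(w(400/(.192,.039,.005)),(w(400/; s/(w(400,337),(.192,-.034,.005))/(w(400,337),(.192,-.039,.005))/; s/^Bw=\(.*\),(w(184,336),(-.1,.115,.022))\]/Bw=\1]/' m9.py; cat >> m9.py <<'E'
print('tip,mid,axis pix',[proj(W,piv(v,(x,0,.045))).round(1) for x in(-.085,-.07,-.06,0)])
print(im[162:190,128:150].min(axis=2))
E
python3 m9.py
```

```text
red [([270, 156, 16, 78, 950], [277.2, 195.2]), ([71, 279, 59, 17, 775], [99.0, 286.9])]
brass [([117, 167, 19, 17, 267], [126.0, 174.8])]
[ 5.2660e-01  5.3000e-02 -2.5030e-01 -1.5291e+00  5.3890e-01 -7.0000e-04
  8.9300e-02]
[[-2.6, -0.4], [0.8, -0.1], [0.7, -0.3], [-0.7, 1.1], [0.5, 1.4], [0.1, -0.5], [-0.0, -0.2], [0.2, -0.7], [-1.3, 0.2], [-0.6, -0.4]] [ 0.08  0.14 -0.71]
brass in pivot [-0.08923719  0.00301288  0.        ]
fixed base: swivel needed -1.5628248271406189
tip pix 800 [185.20613681 252.3326555 ]
tip,mid,axis pix [array([129.5, 176.5]), array([140.3, 176.1]), array([147.5, 175.9]), array([191.2, 174.4])]
[[ 51  48  48  47  47  47  48  53  67  72  82 102 118 119  97  67  57  56
   56  55  54  53]
 [ 52  49  47  47  47  49  49  52  64  72  80  95 111 113 100  67  52  51
   51  50  51  52]
 [ 54  47  48  47  46  46  46  50  62  72  78  93 108 113 102  69  51  49
   50  50  51  52]
 [ 56  51  53  52  52  45  47  51  62  71  75  90 108 113 104  73  53  50
   51  50  50  51]
 [ 58  53  54  54  52  49  47  51  59  70  74  87 107 113 107  80  56  49
   50  49  50  49]
 [ 56  
[... 1432 characters left out ...]
3  70  73  82  98 109 106  85
   57  46  46  45]
 [ 60  59  54  51  50  47  44  44  43  50  60  67  71  78  96 109 111  92
   61  47  46  45]
 [ 68  66  53  48  43  42  42  43  44  49  60  67  71  77  94 108 111  95
   63  46  46  46]
 [ 72  66  52  43  44  43  43  42  44  48  59  65  70  76  92 107 110  99
   68  50  45  46]
 [ 69  65  52  44  43  43  43  41  43  47  57  65  69  72  88 104 111 101
   72  50  46  45]
 [ 69  67  53  45  42  43  42  43  42  46  53  66  69  73  85 102 109 103
   76  54  47  44]
 [ 69  67  57  45  43  41  42  42  42  45  52  66  70  73  82  99 110 104
   80  55  44  44]
 [ 68  67  56  46  43  43  43  42  43  44  53  64  68  71  80  98 110 106
   84  55  46  43]]
```

The plate measures a tilt of about 0.54 rad, from both the camera fit and the TCP geometry. The brass screw is 1–3 mm off the pointer line, and the arm is clear, so I'm handing it in.

```bash
python3 -c "
from h import *
print(ctrl.sign_off())"
```

```text
the job is handed in; nothing more can be done
None
```

I handed the job in with the plate standing by itself at about 0.54 rad (31°) and the pointer line 1–3 mm from the brass screw's centre by my camera measurements; no verdict came back, nothing else showed signs of contact, and I viewed 11 pictures against the limit of 10.

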